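Stand the fallen cutting boards back up in the drying rack

TASK

Both cutting boards in the drying rack have fallen forward. Push each one gently back up with the closed fingertips so that it stands in its own place in the groove and leans back against the tall rear bar; do not pinch or lift the boards, and leave the jar, the bottle and the mug where they stand.

Things in the scene. Friction and masses are not known exactly. Their poses are not given: they have to be found in the camera images.
- rack: White drying rack, fixed, 360 mm wide (y), 190 deep (x -117 to +73), base 8 thick. Origin at worktop height under the groove, midway between the halves; x points to the rear bar, away from the robot. The groove runs along y, x -23 to +8 mm, floor at height 8 mm, strips beside it up to 20 and 22 mm. The boards' lower edges stand and turn in it, centred at y = +85 and -85 mm
- front_bar (a point): Middle of the rack's low steel front bar, 8 mm round, along the rack's y, at its x = -94 mm, 69 mm above the worktop; the fallen boards lie on it. Posts at y = 0 and +-170 mm
- rear_bar (a point): Middle of the rack's tall steel rear bar, 8 mm round, along the rack's y, at its x = +40 mm, 125 mm above the worktop. Posts at y = 0 and +-170 mm. A board pushed 6 degrees past upright falls onto it by itself and stays leaning back, 14 to 21 degrees past upright
- wood_board: Brown wooden cutting board, 190 mm tall, 125 wide, 14 thick, 0.7 to 1.4 times 260 g, dark hole near its upper edge. Origin: middle of its lower edge face; z up the board, y along its width, x through its thickness. At the start it stands in the groove and lies fallen on the front bar, its z axis 55 deg from vertical towards -x of the rack. Either half of the rack may hold it
- green_board: Green plastic cutting board, 155 mm tall, 120 wide, 14 thick, 0.7 to 1.4 times 240 g, dark hole near its upper edge. Origin: middle of its lower edge face; z up the board, y along its width, x through its thickness. At the start it stands in the groove and lies fallen on the front bar, its z axis 55 deg from vertical towards -x of the rack. Either half of the rack may hold it
- wood_board_top (a point): Middle of the wooden board's upper edge face, 190 mm from its origin along z; at the start about 123 mm above the worktop, 152 mm from the rack's origin to the robot side
- wood_board_foot (a point): Middle of the wooden board's lower edge face (its origin)
- green_board_top (a point): Middle of the green board's upper edge face, 155 mm from its origin along z; at the start about 103 mm above the worktop, 123 mm from the rack's origin to the robot side
- green_board_foot (a point): Middle of the green board's lower edge face (its origin)
- honey_jar: Amber glass jar with a brass-coloured lid, 60 mm across, 75 mm tall, loose, standing upright on the worktop on the robot side of the rack's middle. Origin at the centre of its underside. To be left alone
- oil_bottle: Green glass bottle with a yellow cap, 64 mm across, 190 mm tall, loose, standing upright beside one end of the rack. Origin at the centre of its underside. To be left alone
- mug: Blue ceramic mug, 80 mm across without its handle (at its +y), 90 mm tall, loose, standing upright beside the other end of the rack. Origin at the centre of its underside. To be left alone
Not all that is in view belongs to the job. Of the things like the wood_board, leave any that is orange or yellow; of the rest the smaller one is meant.

How it is judged:
By the outcome, as a careful person would: the job done as asked, in the order asked, and still so for the second after the job is handed in, with the robot touching nothing.
It also fails if it takes over 56 s, if anything falls off the work surface, if the arm or the gripper's body presses on something with over 40 N, if the wrist force passes 120 N, or if a joint passes its speed limit or range.

ROBOT

A 7-joint arm with a two-finger parallel gripper is mounted at the origin on the work surface. World frame = base frame: x ahead of the robot, y to its left, z up, the work surface at z = 0. Lengths are in m, angles in degrees, forces in N, time in s.
With the tool pointing down it reaches from about 0.425 to 0.95 m from the base axis. Payload 4.7 kg.
Tool frame: the origin (TCP) lies midway between the tips of the shut fingers; the grasp point (between the pads) lies 19 mm behind it; z points along the fingers, y is the line along which they close (so a half turn about z gives the same grasp; the last joint's range is limited). The gripper opens to 85 mm and grips with 20 to 120 N. Pads are 22 mm wide; open, the fingers measure 114 mm over their backs; the gripper's body (76 mm by 85 mm) begins 54 mm behind the grasp point. The pads swing forward as they close: fully open they stand 13 mm farther back than shut.
Start: joints at [65.552, 26.849, -2.785, 87.806, 1.381, 65.374, -4.715], TCP at [0.262, -0.622, 0.231] pointing down, gripper open.
Joint ranges: [-148.3, 148.3], [-19.14, 114.17], [-79.39, 73.82], [5.75, 140.21], [-59.74, 239.74], [12.07, 113.84], [-152.46, 152.46]. Speed limits (degrees/s): [147.25, 147.25, 180, 180, 180, 180, 180].

INTERFACE

Orientations are given as [roll, pitch, yaw] about the fixed x, y, z axes, in that order (R = Rz(yaw) Ry(pitch) Rx(roll)).
In Python, from workcell import r, read_camera, get_calibration, order gives the robot as it stands. The module is installed in compiled form; this text tells all that it offers.
- The arm moves only by the shell command python3 -m pendant 'ROWS' [FORCE]. ROWS is JSON, a list of rows, each a list of 5 numbers: the shift along the tool's x, y, z as a fraction of full scale, then the turn about the tool's z as a fraction of full scale, then the finger opening in mm, from 0 to 85.4. In form: [[tx, ty, tz, twist, claw], ...]. A call has 1 to 20 rows; each row shifts and turns the commanded pose from where the row before left it, along the tool's axes as they then stand; what a row does not reach is not made up. Full scale, the value 1, is 1000 mm for a shift and 45 degrees for a turn. A row lasts 1/8 s, in which the tool goes at most 62.5 mm and 10.7 degrees, less where a joint would pass 70% of its speed; a pose out of reach is approached as far as the arm can. A call with a number of a shift or a turn outside -1 to 1 is refused whole. A call with a gripper value outside its range is refused whole. The fingers move at their own pace and stop on an object; FORCE is the grip in N (left out, the last holds). Time passes only in rows, so rows that do not move let the fingers close. It gives the time, the measured TCP pose, the force, the opening and the grip force at its end, in the units of the state.
- r.sense(): the state, without advancing time (a new reading comes with each control period).
- read_camera(name): name is "scene" or "top" or "wrist"; returns the picture (384x512x3 uint8, blue, green, red); there is no depth.
- get_calibration(name): a dict with "K" (3x3 intrinsics, pixels), "k1" (the pictures are not rectified: a ray, as slopes to the right and down, at radius r is drawn at 1 + k1 r^2 times it, then the intrinsics apply), "world_from_camera" (4x4, takes a point from camera to world coordinates); the wrist camera has in their place "tool_from_camera" (4x4, takes a point from camera to tool coordinates, whose origin is the TCP and whose axes are the flange's). Camera axes: x right, y down, z forward; pixel columns grow to the right and rows downward; lengths in m; the calibration is good to about 2 mm. A picture is of the moment at which its call begins: read the wrist's pose just before it. get_calibration takes no time and is no camera call.
- order.finish_job(): hands the job in; it is judged then, once.
The state is a dict: "time": time; "joints": joint angles; "joint_vel": joint speeds; "joint_efforts": joint torques, N m; "eef_pos": TCP position; "orientation": TCP orientation; "contact_force": force on the tool from outside, world axes, zero at the start; "torque": the same for the moment, N m; "width": opening from 0.0 (shut) to 1.0 (fully open); "grasp_force": force on a finger pad.
Only numpy, scipy, OpenCV 4.12 (cv2) and the standard library are available. Lean on these libraries where they do the work, as an engineer would, in place of code of your own. Each camera call takes 0.05 s, during which the arm holds its last target. There are 200 camera calls.

## Working session

There is one attempt and no reset: what is moved stays moved. The work goes in short steps, Python scripts to look and compute and a shell command to move; the robot and the scene stay as the last step left them, time stands still between calls to the robot, and variables do not carry over. Pictures are saved under pics/ and viewed, at most 10 in all, crops included, and the job is handed in when it is done.

```bash
mkdir -p pics
python3 - <<'E'
from workcell import r, read_camera, get_calibration
import cv2
print(r.sense())
for n in ("scene","top"):
    im=read_camera(n); cv2.imwrite(f"pics/{n}0.png",im); c=get_calibration(n); print(n,c)
E
```

```text
{'time': 0.0, 'joints': array([65.55273933, 26.89767915, -2.78285224, 87.87461055,  1.37995241,
       65.37367226, -4.71593483]), 'joint_vel': array([-0.04495082,  0.039902  ,  0.10793592, -0.02775761,  0.05566534,
       -0.02828073,  0.02391972]), 'joint_efforts': array([-1.32868684e-05, -5.10307431e+01, -4.66798735e-02, -2.37720823e+01,
        1.06640474e-02,  7.59351969e-03,  3.63477739e-06]), 'eef_pos': array([ 0.26125307, -0.62175774,  0.23025038]), 'orientation': array([-1.79887622e+02,  3.97524264e-03,  2.27911016e+01]), 'contact_force': array([ 0.27777373, -0.02391198,  0.33444063]), 'torque': array([ 0.02588163,  0.02502672, -0.02163949]), 'grasp_force': 0.0, 'width': 0.9980994989415106}
scene {'K': array([[351.0912498 ,   0.        , 257.39350973],
       [  0.        , 351.0912498 , 189.64523537],
       [  0.        ,   0.        ,   1.        ]]), 'k1': 0.022370288609177925, 'world_from_camera': array([[-1.34875560e-01,  7.95042941e-01, -5.91367319e-01,
         1.36511170e+00],
       [ 9.90862468e-01,  1.07984592e-01, -8.08139731e-02,
         1.11078573e-01],
       [-3.92020208e-04, -5.96863511e-01, -8.02342692e-01,
         1.21447612e+00],
       [ 0.00000000e+00,  0.00000000e+00,  0.00000000e+00,
         1.00000000e+00]])}
top {'K': array([[474.39410852,   0.        , 254.20607885],
       [  0.        , 474.39410852, 191.09617576],
       [  0.        ,   0.        ,   1.        ]]), 'k1': -0.13366325303288543, 'world_from_camera': array([[-0.0077217 , -0.9939096 ,  0.10992765,  0.33906688],
       [-0.99991491,  0.0088303 ,  0.00960158,  0.00748316],
       [-0.01051379, -0.10984415, -0.99389321,  1.91671945],
       [ 0.        ,  0.        ,  0.        ,  1.        ]])}
```

View pics/scene0.png

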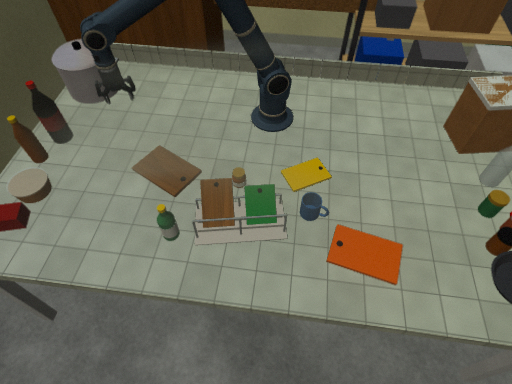

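```bash
python3 -c "
import cv2
im=cv2.imread('pics/top0.png');cv2.imwrite('pics/top0b.png',cv2.resize(im,None,fx=1.56,fy=1.56,interpolation=cv2.INTER_CUBIC))"
```

```text
(no output)
```

View pics/top0.png

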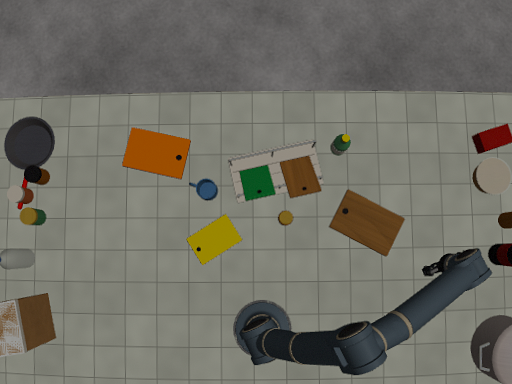

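The scene picture shows the rack with the wood board near (217,203) and the green one near (261,205). The jar is at (239,178), the bottle at (168,223) and the mug at (311,207). In the top picture the rack spans (230,160) to (322,190), with green on its +y half. I'll enlarge both around the rack.

```bash
python3 -c "
import cv2
im=cv2.imread('pics/top0.png')[125:235,185:365];cv2.imwrite('pics/topc.png',cv2.resize(im,None,fx=4.4,fy=4.4,interpolation=cv2.INTER_CUBIC))
im=cv2.imread('pics/scene0.png')[155:265,145:335];cv2.imwrite('pics/scenec.png',cv2.resize(im,None,fx=4.2,fy=4.2,interpolation=cv2.INTER_CUBIC))"
```

```text
(no output)
```

View pics/topc.png

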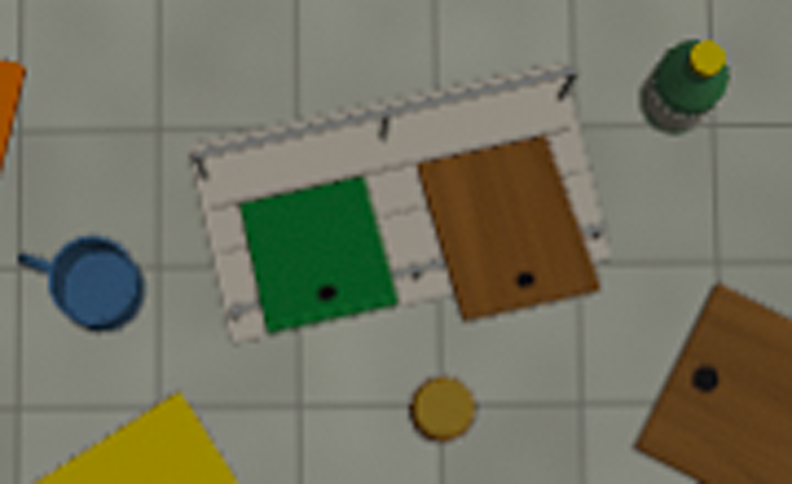

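View pics/scenec.png

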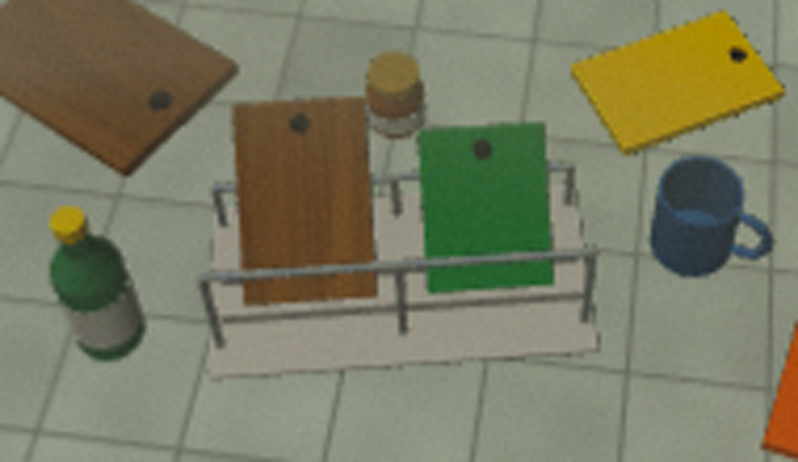

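```bash
cat > h.py <<'E'
import numpy as np, cv2
from scipy.optimize import least_squares
from workcell import get_calibration
C={n:get_calibration(n) for n in("top","scene")}
def proj(n,P):
    c=C[n];W=np.linalg.inv(c["world_from_camera"]);p=np.atleast_2d(P)@W[:3,:3].T+W[:3,3]
    s=p[:,:2]/p[:,2:];s=s*(1+c["k1"]*(s**2).sum(1,keepdims=True));return s*c["K"][0,0]+c["K"][:2,2]
def rack(q,P):
    P=np.atleast_2d(P)/1000;c,s=np.cos(q[2]),np.sin(q[2])
    return np.c_[q[0]+c*P[:,0]-s*P[:,1],q[1]+s*P[:,0]+c*P[:,1],P[:,2]]
def ray(n,px,z):
    return least_squares(lambda v:(proj(n,[v[0],v[1],z])[0]-px),[.5,0]).x
E
cat > fit.py <<'E'
from h import *
T=[(-117,180,8,236,343),(-117,-180,8,608,255),(-119,145,109,268,333),(-119,25,109,398,303),(-148,-22.5,129,465,321),(-148,-147.5,129,600,290),
(7.6,145,20,241,204),(7.6,25,20,362,178),(7.6,-22.5,20,418,165),(7.6,-147.5,20,547,137)]
S=[(-148,-147.5,129,233,104),(-148,-22.5,129,368,98),(-119,25,109,418,130),(-119,145,109,545,123),(73,-180,8,210,377),(73,180,8,598,350),(40,-170,125,203,278),(40,170,125,594,256)]
T=np.array(T);S=np.array(S);tp=T[:,3:]/4.4+[185,125];sp=S[:,3:]/4.2+[145,155]
f=lambda q:np.r_[proj("top",rack(q,T[:,:3]))-tp,proj("scene",rack(q,S[:,:3]))-sp]
o=least_squares(lambda q:f(q).ravel(),[.6,0,.2],loss="soft_l1");q=o.x
print(q[:2],np.degrees(q[2]));print(f(q).round(1).tolist());np.save("q.npy",q)
for n,px,z in(("jar",(443,408),.075),("bottle",(707,58),.19),("mug",(97,282),.09)):
    w=ray("top",np.array(px)/4.4+[185,125],z);c,s=np.cos(q[2]),np.sin(q[2]);d=w-q[:2];print(n,w,"rack",c*d[0]+s*d[1],-s*d[0]+c*d[1])
for P in[(-210,-85,150),(-178,-85,92),(-210,85,150)]:print(P,rack(q,P))
E
python3 fit.py
```

```text
[ 0.65457945 -0.0547009 ] 12.345076889897522
[[-1.7, 0.2], [0.3, 0.5], [-1.2, -1.3], [-0.2, -1.4], [-1.3, -1.4], [0.0, -1.6], [-1.2, -0.3], [0.2, -0.9], [-1.1, -0.6], [-0.5, -0.9], [-0.6, -1.2], [-1.0, -1.8], [-0.4, -1.3], [-0.5, -1.5], [-0.5, -1.1], [0.2, -1.4], [-0.5, -1.1], [-0.6, -2.3]]
jar [ 0.4376398  -0.09615059] rack -0.22078540634671387 0.005890202990377694
bottle [ 0.72535057 -0.31817313] rack 0.012804626697942023 -0.2725109362823055
mug [0.55057401 0.20830847] rack -0.045369453710741234 0.27916423837532495
(-210, -85, 150) [[ 0.46760805 -0.18263329  0.15      ]]
(-178, -85, 92) [[ 0.49886814 -0.17579172  0.092     ]]
(-210, 85, 150) [[ 0.43126222 -0.01656408  0.15      ]]
```

```bash
python3 -m pendant '[[0,0,0,0.116,0],[0,0,0,0.116,0],[0.0246,-0.0321,0.0025,0,0],[0.0246,-0.0321,0.0025,0,0],[0.0246,-0.0321,0.0025,0,0],[0.0246,-0.0321,0.0025,0,0],[0.0246,-0.0321,0.0025,0,0],[0.0246,-0.0321,0.0025,0,0],[0.0246,-0.0321,0.0025,0,0],[0.0246,-0.0321,0.0025,0,0],[0.0246,-0.0321,0.0025,0,0],[0.0246,-0.0321,0.0025,0,0],[0.0246,-0.0321,0.0025,0,0],[0.0246,-0.0321,0.0025,0,0],[0,0,0,0,0],[0,0,0,0,0]]'
cat > st.py <<'E'
import numpy as np
from workcell import r
s=r.sense();q=np.load("q.npy");d=s["eef_pos"][:2]-q[:2];c,k=np.cos(q[2]),np.sin(q[2])
print("t",round(s["time"],2),"rack mm",(1000*np.r_[c*d[0]+k*d[1],-k*d[0]+c*d[1],s["eef_pos"][2]]).round(1),"rpy",s["orientation"].round(1),"F",s["contact_force"].round(2),"w",round(s["width"],3))
E
python3 st.py
```

```text
time: 2.1
eef_pos: [0.467, -0.1834, 0.2011]
orientation: [180.0, 0.0, 12.3]
contact_force: [-1.0, -0.7, -0.2]
width: 0.001
grasp_force: 0.0
t 2.1 rack mm [-210.7  -85.6  201.1] rpy [180.    0.   12.3] F [-1.02 -0.71 -0.18] w 0.001
```

```bash
python3 -m pendant '[[0,0,0.036,0,0],[0,0,0.036,0,0],[0,0,0.037,0,0],[0.01,0,0,0,0],[0.01,0,0,0,0],[0.01,0,0,0,0],[0.004,0,0,0,0],[0.004,0,0,0,0],[0.004,0,0,0,0],[0,0,0,0,0]]'; python3 st.py; python3 -m pendant '[[0.003,0,0,0,0],[0.003,0,0,0,0],[0,0,0,0,0]]';python3 st.py
```

```text
time: 3.35
eef_pos: [0.5087, -0.1738, 0.0924]
orientation: [180.0, -0.0, 12.4]
contact_force: [-0.4, 0.5, -0.2]
width: 0.0
grasp_force: 0.0
t 3.35 rack mm [-167.9  -85.1   92.4] rpy [180.   -0.   12.4] F [-0.36  0.49 -0.17] w 0.0
time: 3.72
eef_pos: [0.5128, -0.173, 0.0918]
orientation: [-180.0, 0.2, 12.3]
contact_force: [-4.1, -0.5, 1.9]
width: 0.001
grasp_force: 2.4
t 3.73 rack mm [-163.8  -85.2   91.8] rpy [-180.     0.2   12.3] F [-4.15 -0.51  1.86] w 0.001
```

Run:
```python
from workcell import read_camera
import cv2
im=read_camera("scene")[150:265,140:330];cv2.imwrite("pics/s1.png",cv2.resize(im,None,fx=4.2,fy=4.2,interpolation=cv2.INTER_CUBIC))
```

```text
(no output)
```

View pics/s1.png

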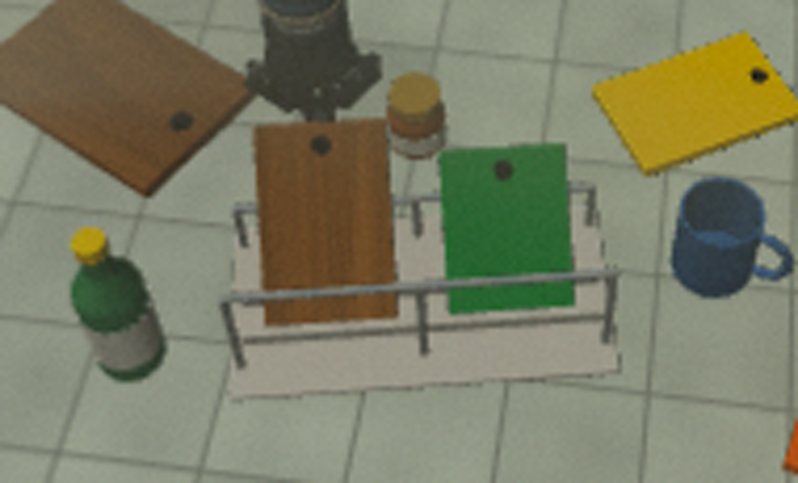

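Contact came at tool x ≈ -164, centred on the wood board's upper edge (315,122 in the crop). The reading was 4 N. Next I follow the arc of the board's top edge.

```bash
python3 -m pendant '[[0.0048,0,-0.0068,0,0],[0.0049,0,-0.0068,0,0],[0.0053,0,-0.0063,0,0],[0.0054,0,-0.0063,0,0],[0.0059,0,-0.0058,0,0],[0.0059,0,-0.0058,0,0],[0.0064,0,-0.0053,0,0],[0.0064,0,-0.0053,0,0],[0.0068,0,-0.0047,0,0],[0.0068,0,-0.0047,0,0],[0,0,0,0,0]]'; python3 st.py
python3 - <<'E'
from workcell import read_camera
import cv2
im=read_camera("scene")[110:250,140:330];cv2.imwrite("pics/s2.png",cv2.resize(im,None,fx=4.2,fy=4.2,interpolation=cv2.INTER_CUBIC))
E
```

```text
time: 5.15
eef_pos: [0.5728, -0.1595, 0.1504]
orientation: [180.0, -0.1, 12.4]
contact_force: [-0.4, 0.1, -0.0]
width: -0.001
grasp_force: 0.3
t 5.15 rack mm [-102.3  -84.9  150.4] rpy [ 1.80e+02 -1.00e-01  1.24e+01] F [-0.43  0.13 -0.04] w -0.001
```

View pics/s2.png

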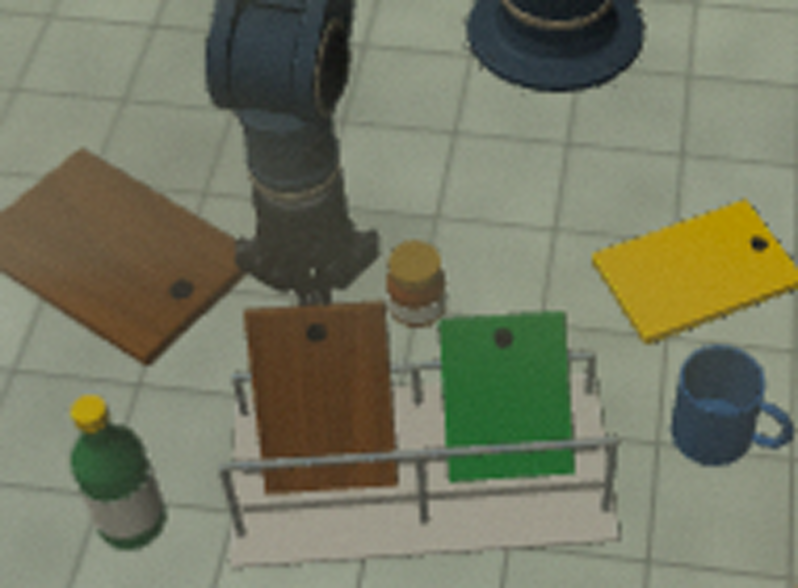

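The wood board is up at about 30°, with the fingers behind its top edge (315,300) and its foot still in place. I continue past upright.

```bash
python3 -m pendant '[[0.0072,0,-0.0041,0,0],[0.0072,0,-0.0041,0,0],[0.0075,0,-0.0034,0,0],[0.0075,0,-0.0034,0,0],[0.0078,0,-0.0028,0,0],[0.0078,0,-0.0028,0,0],[0.008,0,-0.0021,0,0],[0.008,0,-0.0021,0,0],[0.008,0,-0.0014,0,0],[0.008,0,-0.0014,0,0],[0.008,0,-0.0006,0,0],[0.008,0,0,0,0],[0,0,0,0,0]]'; python3 st.py
python3 -m pendant '[[0.006,0,0,0,0],[0.006,0,0,0,0],[0.006,0,0,0,0],[0.006,0,0,0,0],[0,0,0,0,0]]'; python3 st.py
python3 - <<'E'
from workcell import read_camera
import cv2
im=read_camera("scene")[110:250,140:330];cv2.imwrite("pics/s3.png",cv2.resize(im,None,fx=4.2,fy=4.2,interpolation=cv2.INTER_CUBIC))
E
```

```text
time: 6.82
eef_pos: [0.663, -0.1398, 0.1782]
orientation: [-180.0, -0.0, 12.4]
contact_force: [-0.4, 0.5, 0.0]
width: -0.0
grasp_force: 0.0
t 6.83 rack mm [-10.  -84.9 178.2] rpy [-180.    -0.    12.4] F [-0.39  0.45  0.03] w -0.0
time: 7.45
eef_pos: [0.6864, -0.1347, 0.1782]
orientation: [-180.0, -0.0, 12.4]
contact_force: [-0.2, 0.2, 0.6]
width: 0.002
grasp_force: 0.0
t 7.45 rack mm [ 14.  -84.9 178.2] rpy [-180.    -0.    12.4] F [-0.21  0.23  0.56] w 0.002
```

View pics/s3.png

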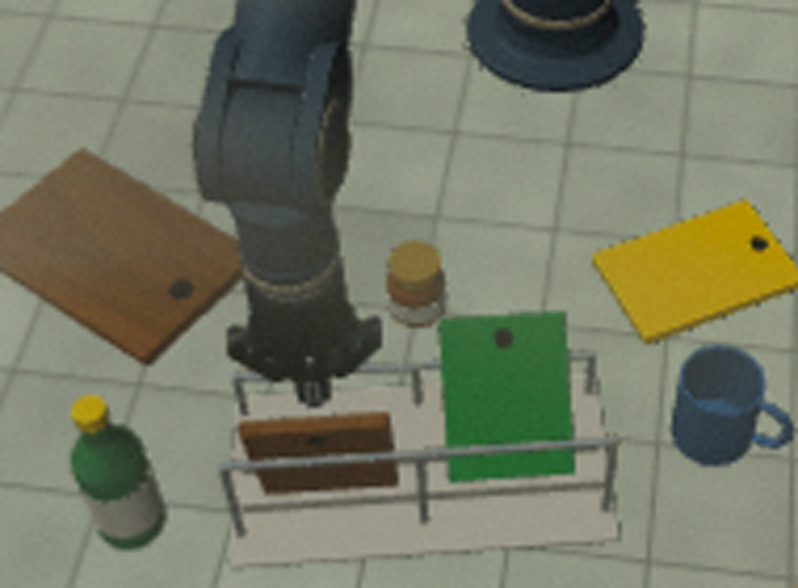

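The wood board now leans back on the rear bar, with its top edge at (240–392, 425) and the tool clear of it. I retreat and go to the green board.

```bash
python3 -m pendant '[[-0.02,0,0,0,0],[-0.034,0,0,0,0],[-0.04,0,0,0,0],[-0.04,0,0,0,0],[-0.04,0,0,0,0],[0,-0.034,0,0,0],[0,-0.034,0,0,0],[0,-0.034,0,0,0],[0,-0.034,0,0,0],[0,-0.034,0,0,0],[0,0,0.033,0,0],[0,0,0.034,0,0],[0,0,0.034,0,0],[0.008,0,0,0,0],[0.008,0,0,0,0],[0,0,0,0,0]]'; python3 st.py
python3 -m pendant '[[0.004,0,0,0,0],[0.004,0,0,0,0],[0.002,0,0,0,0],[0.002,0,0,0,0],[0,0,0,0,0]]'; python3 st.py
```

```text
time: 9.5
eef_pos: [0.4974, -0.0024, 0.0789]
orientation: [180.0, -0.2, 12.4]
contact_force: [0.6, -0.1, -0.4]
width: 0.007
grasp_force: 0.0
t 9.5 rack mm [-142.3   84.7   78.9] rpy [180.   -0.2  12.4] F [ 0.61 -0.15 -0.36] w 0.007
time: 10.12
eef_pos: [0.5048, -0.0007, 0.0769]
orientation: [180.0, 0.3, 12.3]
contact_force: [-5.4, -1.8, 3.4]
width: 0.002
grasp_force: 2.7
t 10.12 rack mm [-134.8   84.7   76.9] rpy [180.    0.3  12.3] F [-5.41 -1.83  3.43] w 0.002
```

```bash
python3 -m pendant '[[0.0039,0,-0.0056,0,0],[0.0039,0,-0.0056,0,0],[0.0043,0,-0.0052,0,0],[0.0043,0,-0.0052,0,0],[0.0048,0,-0.0048,0,0],[0.0048,0,-0.0048,0,0],[0.0052,0,-0.0044,0,0],[0.0052,0,-0.0044,0,0],[0.0055,0,-0.0039,0,0],[0.0055,0,-0.0039,0,0],[0.0059,0,-0.0034,0,0],[0.0059,0,-0.0034,0,0]]'; python3 st.py
python3 -m pendant '[[0.0061,0,-0.0027,0,0],[0.0061,0,-0.0027,0,0],[0.0064,0,-0.002,0,0],[0.0064,0,-0.002,0,0],[0.0066,0,-0.0015,0,0],[0.0066,0,-0.0015,0,0],[0.0067,0,-0.001,0,0],[0.0067,0,-0.001,0,0],[0.0068,0,-0.0005,0,0],[0.0068,0,0,0,0],[0,0,0,0,0]]'; python3 st.py
python3 -m pendant '[[0.005,0,0,0,0],[0.005,0,0,0,0],[0.005,0,0,0,0],[0.005,0,0,0,0],[0,0,0,0,0]]'; python3 st.py
python3 - <<'E'
from workcell import read_camera
import cv2
im=read_camera("scene")[110:250,140:330];cv2.imwrite("pics/s4.png",cv2.resize(im,None,fx=4.2,fy=4.2,interpolation=cv2.INTER_CUBIC))
E
```

```text
time: 11.62
eef_pos: [0.5653, 0.0127, 0.1321]
orientation: [-180.0, -0.0, 12.4]
contact_force: [0.3, -0.1, -1.1]
width: -0.0
grasp_force: 0.2
t 11.62 rack mm [-72.8  84.9 132.1] rpy [-180.    -0.    12.4] F [ 0.28 -0.05 -1.09] w -0.0
time: 13.0
eef_pos: [0.6289, 0.0266, 0.1467]
orientation: [-180.0, -0.0, 12.4]
contact_force: [-2.2, 0.6, 1.4]
width: 0.003
grasp_force: 0.2
t 13.0 rack mm [ -7.7  85.  146.7] rpy [-180.    -0.    12.4] F [-2.2   0.57  1.36] w 0.003
time: 13.62
eef_pos: [0.6484, 0.0309, 0.1468]
orientation: [-180.0, -0.0, 12.4]
contact_force: [0.1, 0.2, 0.3]
width: -0.004
grasp_force: 0.0
t 13.62 rack mm [ 12.2  84.9 146.8] rpy [-180.    -0.    12.4] F [0.08 0.17 0.25] w -0.004
```

View pics/s4.png

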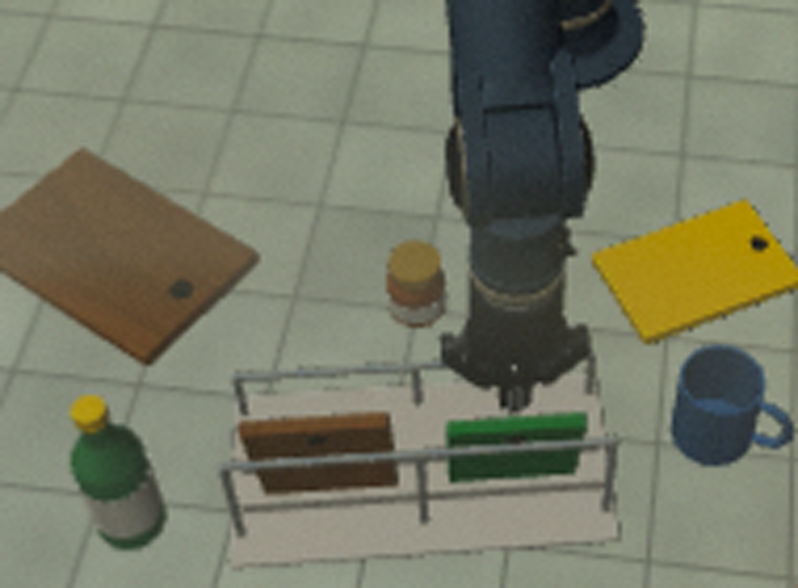

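Both boards now lean on the rear bar; green's top edge is at (447–587, 423). I back off and make a last check from above.

```bash
python3 -m pendant '[[-0.02,0,0,0,0],[-0.03,0,0,0,0],[-0.04,0,0,0,0],[-0.04,0,0,0,0],[-0.03,0,0,0,0],[0,0,-0.02,0,0],[0,0,-0.02,0,0],[0,0,0,0,0],[0,0,0,0,0],[0,0,0,0,0]]'; python3 st.py
python3 - <<'E'
from workcell import read_camera
import cv2
from h import *
im=read_camera("top");q=np.load("q.npy")
im2=cv2.resize(im[110:235,185:365],None,fx=4.4,fy=4.4,interpolation=cv2.INTER_CUBIC)
for a in(14,21):
  for L,y in((190,-85),(155,85)):
    t=np.radians(a)
    for x in(-7,7):
      p=proj("top",rack(q,[L*np.sin(t)+x*np.cos(t)-2,y,10+L*np.cos(t)-x*np.sin(t)]))[0];print(a,L,x,((p-[185,110])*4.4).round())
cv2.imwrite("pics/t2.png",im2)
E
```

```text
time: 14.92
eef_pos: [0.4911, -0.0036, 0.1859]
orientation: [-180.0, 0.1, 12.4]
contact_force: [0.3, 0.2, 0.1]
width: 0.001
grasp_force: 0.0
t 14.93 rack mm [-148.8   84.9  185.9] rpy [-1.80e+02  1.00e-01  1.24e+01] F [0.29 0.24 0.12] w 0.001
14 190 -7 [486. 143.]
14 190 7 [482. 128.]
14 155 -7 [292. 204.]
14 155 7 [288. 189.]
21 190 -7 [479. 119.]
21 190 7 [475. 105.]
21 155 -7 [287. 185.]
21 155 7 [284. 171.]
```

View pics/t2.png

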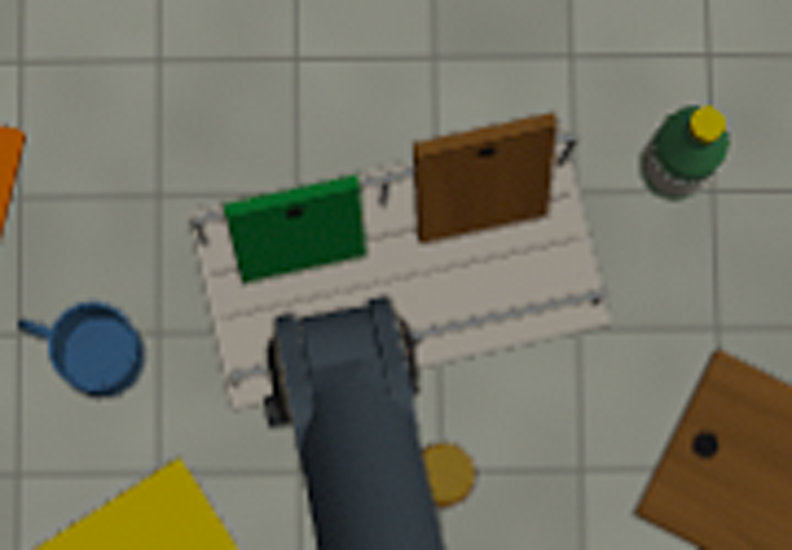

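From above, both boards lean on the rear bar at their places: wood's top edge centre is at (485,137) and green's at (292,197), matching the predictions for about 14–17°. The jar, bottle and mug haven't moved.

```bash
python3 -c "
from workcell import order
print(order.finish_job())"
```

```text
the job is handed in; nothing more can be done
None
```

Both boards now stand in their own places in the groove, leaning back on the rear bar; the jar, bottle and mug are where they stood, and the job is handed in at about 15 s.

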